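# Line up the reagent bottles by height

### The arm

A 6-joint arm with a two-finger parallel gripper is mounted at the origin on the work surface. World frame = base frame: x ahead of the robot, y to its left, z up, the work surface at z = 0. Lengths are in m, angles in degrees, forces in N, time in s.
With the tool pointing down it reaches from about 0.4 to 0.825 m from the base axis. Payload 7 kg.
Tool frame: the origin (TCP) lies at the very end of the fingers, on their centre line; the grasp point (between the pads) lies 19 mm behind it (r.hold_point_z is the distance from the TCP to the grasp point, in m); z points along the fingers, y is the line along which they close (so a half turn about z gives the same grasp; the last joint's range is limited). The gripper opens to 88 mm and grips with 3 to 60 N. Pads are 19 mm wide; open, the fingers measure 130 mm over their backs; the gripper's body (78 mm by 193 mm) begins 47 mm behind the grasp point.
Start: joints at [81.71, 20.546, 0.682, 0, -70.136, -16.507], TCP at [0.283, 0.613, 0.227] pointing down, gripper open.
Joint ranges: [-176.03, 176.03], [-82.01, 121.73], [-58.28, 71.71], [-173.87, 95.51], [-174.79, -0.11], [-173.66, 173.66]. Speed limits (degrees/s): [136.94, 136.94, 172.46, 180, 180, 180].

### API

Orientations are given as [roll, pitch, yaw] about the fixed x, y, z axes, in that order (R = Rz(yaw) Ry(pitch) Rx(roll)).
In Python, from plant import telemetry, vision, workorder, r gives the robot as it stands.
- The arm moves only by the tool move_arm, never from a script. Its argument "plan" is a list of rows, each a list of 7 numbers: the opening, from -1 (shut) to 1 (fully open), so that 0 is half open, then the shift along the world's x, y, z in m, then the turn, a rotation vector about the world's x, y, z in degrees. In form: [[fingers, dx, dy, dz, ax, ay, az], ...]. A call has 1 to 20 rows; each row shifts and turns the commanded pose from where the row before left it; what a row does not reach is not made up. A row lasts 1/8 s, in which the tool goes at most 62.5 mm and 10.7 degrees, less where a joint would pass 70% of its speed; a pose out of reach is approached as far as the arm can. A call is refused whole if a number of a shift passes 0.0625 or a number of a turn 10.7, either way. A call with a gripper value outside its range is refused whole. The fingers move at their own pace and stop on an object; "force" is the grip in N (left out, the last holds). Time passes only in rows, so rows that do not move let the fingers close. It gives the time, the measured TCP pose, the force, the opening and the grip force at its end, in the units of the state.
- telemetry.get_state(): the state, without advancing time (a new reading comes with each control period).
- vision.capture(name): name is "scene" or "top"; returns a dict with "img" (480x640x3 uint8, red, green, blue), "depth" (480x640 float32, m along the optical axis (not along the pixel's ray), 0 where there is no reading), "intrinsics" (3x3 intrinsics, pixels), "R" (3x3) and "t" (3): a world point X has camera coordinates R X + t. Camera axes: x right, y down, z forward; pixel columns grow to the right and rows downward; lengths in m; the calibration is good to about 2 mm. A picture is of the moment at which its call begins.
- workorder.close_job(): hands the job in; it is judged then, once.
The state is a dict: "time_s": time; "joints": joint angles; "qd": joint speeds; "joint_torque": joint torques, N m; "tcp_pos": TCP position; "eef_rot": TCP orientation; "contact_force": force on the tool from outside, world axes, zero at the start; "moment": the same for the moment, N m; "gripper_width": finger opening in m; "gripper_force": force on a finger pad.
Only numpy, scipy, OpenCV 4.12 (cv2) and the standard library are available. Lean on these libraries where they do the work, as an engineer would, in place of code of your own. Each camera call takes 0.05 s, during which the arm holds its last target. There are 200 camera calls.

### The job

Line up the four amber bottles in order of height on the row of black pads, one centred on each pad: the tallest on the pad next to the tall steel end plate, then down to the shortest at the other end. Keep the bottles upright all the way, and leave the beaker where it stands.

Things in the scene. Friction and masses are not known exactly. Their poses are not given: they have to be found in the camera images.
- bottle_s: the smallest of four capped amber glass bottles with white paper labels, round and upright, body diameter 38 mm, 75 mm tall in all. Origin at the centre of its underside, z up along its axis. White screw cap: diameter 32 mm, the top 26 mm of the height; below it 8 mm of neck, then the shoulder widens. Take it by the cap from above.
- bottle_m: the second smallest of four capped amber glass bottles with white paper labels, round and upright, body diameter 46 mm, 97 mm tall in all. Origin at the centre of its underside, z up along its axis. White screw cap: diameter 32 mm, the top 26 mm of the height; below it 8 mm of neck, then the shoulder widens. Take it by the cap from above.
- bottle_l: the second largest of four capped amber glass bottles with white paper labels, round and upright, body diameter 54 mm, 120 mm tall in all. Origin at the centre of its underside, z up along its axis. White screw cap: diameter 32 mm, the top 26 mm of the height; below it 8 mm of neck, then the shoulder widens. Take it by the cap from above.
- bottle_xl: the largest of four capped amber glass bottles with white paper labels, round and upright, body diameter 62 mm, 145 mm tall in all. Origin at the centre of its underside, z up along its axis. White screw cap: diameter 32 mm, the top 26 mm of the height; below it 8 mm of neck, then the shoulder widens. Take it by the cap from above.
- pad_a: left-most (+y) of four equal round black pads (diameter 68 mm, 4 mm thick, white dot at the centre), about 90 mm apart in a row running roughly left-right on a fixed white board (90 x 420 mm, top 12 mm above the bench). Origin: centre of the pad's underside; a bottle stands 4 mm higher, 16 mm above the bench. y points along the row to the robot's left. Fixed.
- pad_b: second from the left of four equal round black pads (diameter 68 mm, 4 mm thick, white dot at the centre), about 90 mm apart in a row running roughly left-right on a fixed white board (90 x 420 mm, top 12 mm above the bench). Origin: centre of the pad's underside; a bottle stands 4 mm higher, 16 mm above the bench. y points along the row to the robot's left. Fixed.
- pad_c: third from the left of four equal round black pads (diameter 68 mm, 4 mm thick, white dot at the centre), about 90 mm apart in a row running roughly left-right on a fixed white board (90 x 420 mm, top 12 mm above the bench). Origin: centre of the pad's underside; a bottle stands 4 mm higher, 16 mm above the bench. y points along the row to the robot's left. Fixed.
- pad_d: right-most (-y) of four equal round black pads (diameter 68 mm, 4 mm thick, white dot at the centre), about 90 mm apart in a row running roughly left-right on a fixed white board (90 x 420 mm, top 12 mm above the bench). Origin: centre of the pad's underside; a bottle stands 4 mm higher, 16 mm above the bench. y points along the row to the robot's left. Fixed.
- tall_stop: upright steel end plate, 90 mm wide, 6 mm thick, 90 mm tall, fixed at one end of the board, about 63 mm beyond the last pad's centre: beside pad_a on some starts, beside pad_d on others (the opposite end has only a 14 mm high steel lip). Origin at the centre of its lower edge on the board.
- beaker: open glass beaker, diameter 60 mm, 70 mm tall, empty, standing loose among the bottles; not to be moved. Origin at the centre of its underside.

How it is judged (in metres and radians):
At the end, for the whole second after the job is handed in: Each bottle stands upright (within 0.1 rad), at rest, on its own pad, its centre within 15 mm of the pad's centre; counted from the tall steel end plate the order is 145, 120, 97, 75 mm tall (((horizontal distance between tall_stop and pad_a below 0.12 m and (horizontal distance between bottle_xl and pad_a below 0.015 m and z of bottle_xl in the frame of pad_a between 0.001 and 0.008 m) and (horizontal distance between bottle_l and pad_b below 0.015 m and z of bottle_l in the frame of pad_b between 0.001 and 0.008 m) and (horizontal distance between bottle_m and pad_c below 0.015 m and z of bottle_m in the frame of pad_c between 0.001 and 0.008 m) and (horizontal distance between bottle_s and pad_d below 0.015 m and z of bottle_s in the frame of pad_d between 0.001 and 0.008 m)) or (horizontal distance between tall_stop and pad_d below 0.12 m and (horizontal distance between bottle_xl and pad_d below 0.015 m and z of bottle_xl in the frame of pad_d between 0.001 and 0.008 m) and (horizontal distance between bottle_l and pad_c below 0.015 m and z of bottle_l in the frame of pad_c between 0.001 and 0.008 m) and (horizontal distance between bottle_m and pad_b below 0.015 m and z of bottle_m in the frame of pad_b between 0.001 and 0.008 m) and (horizontal distance between bottle_s and pad_a below 0.015 m and z of bottle_s in the frame of pad_a between 0.001 and 0.008 m))) and angle between each of bottle_xl, bottle_l, bottle_m, bottle_s's own z axis and vertical below 0.1 rad and linear speed of each of bottle_xl, bottle_l, bottle_m, bottle_s below 0.02 m/s); the robot touches nothing.
It fails at once if a bottle is tipped over or tilted by more than about 30 degrees (angle between any of bottle_xl, bottle_l, bottle_m, bottle_s's own z axis and vertical above 0.52 rad).
It fails at once if the beaker is moved by more than 25 mm or tipped (distance of beaker from where it was at the start of the episode above 0.025 m or angle between beaker's own z axis and vertical above 0.3 rad).
It also fails if it takes over 104 s, if anything falls off the work surface, if the arm or the gripper's body presses on something with over 40 N, if the wrist force passes 120 N, or if a joint passes its speed limit or range.

## Working session

There is one attempt and no reset: what is moved stays moved. The work goes in short steps, Python scripts to look and compute and a tool call to move; the robot and the scene stay as the last step left them, time stands still between calls to the robot, and variables do not carry over. Pictures are saved under pics/ and viewed, at most 14 in all, crops included, and the job is handed in when it is done.

Besides the shell and the picture viewer there is one more tool, called after "Call:" by a JSON object that holds its "name" and its "arguments". move_arm: Moves the arm, as the interface text tells. Its arguments: {"type":"object","properties":{"plan":{"type":"array"},"force":{"type":"number"}},"required":["plan"]}

```bash
mkdir -p pics; ls; python3 - <<'E'
from plant import telemetry, vision, r
import cv2, numpy as np
for n in("scene","top"):
    c=vision.capture(n); cv2.imwrite(f"pics/{n}0.png",c["img"][...,::-1]); np.savez(f"{n}0.npz",**c)
    print(n,c["intrinsics"].round(1).tolist(),(-c["R"].T@c["t"]).round(3),c["R"].round(2).tolist())
print(telemetry.get_state(), r.hold_point_z)
E
```

```text
pics
scene [[615.5, 0.0, 321.9], [0.0, 615.5, 246.4], [0.0, 0.0, 1.0]] [0.864 0.438 0.897] [[-0.8, 0.6, 0.01], [0.49, 0.67, -0.56], [-0.34, -0.44, -0.83]]
top [[450.1, 0.0, 322.5], [0.0, 450.1, 249.0], [0.0, 0.0, 1.0]] [0.346 0.023 0.841] [[-0.0, -1.0, -0.0], [-0.97, 0.0, -0.22], [0.22, 0.0, -0.97]]
{'time_s': 0.1, 'joints': array([ 8.17096698e+01,  2.05869522e+01,  6.38249184e-01, -1.71870584e-02,
       -7.01358101e+01, -1.65051380e+01]), 'qd': array([-0.0026434 , -0.08577442,  0.23968274, -0.00286631, -0.00184794,
        0.01742753]), 'joint_torque': array([-1.27370287e-03, -5.84164989e+01,  2.93750650e+01,  7.01550588e+00,
        1.02000585e-02, -4.57844885e-05]), 'tcp_pos': array([0.28294392, 0.61234721, 0.2257165 ]), 'eef_rot': array([ 1.79914379e+02, -8.52041858e-03, -2.48013138e+01]), 'contact_force': array([-0.91546413,  0.11532232,  0.44773641]), 'moment': array([-0.05686208, -0.02425048, -0.01555166]), 'gripper_force': 0.0, 'gripper_width': 0.08774724132034376} 0.0188
```

View pics/scene0.png

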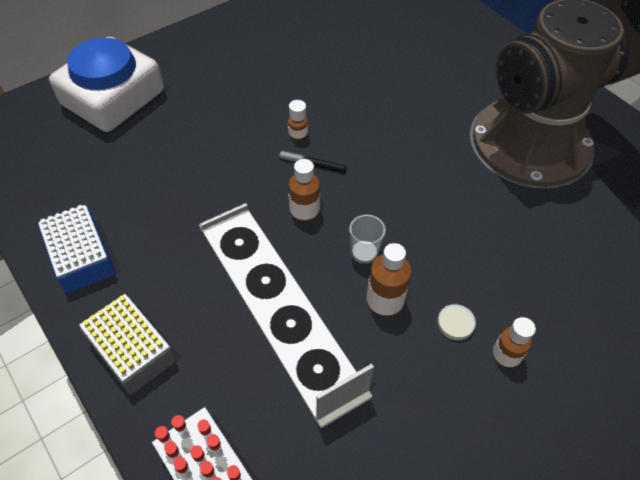

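View pics/top0.png

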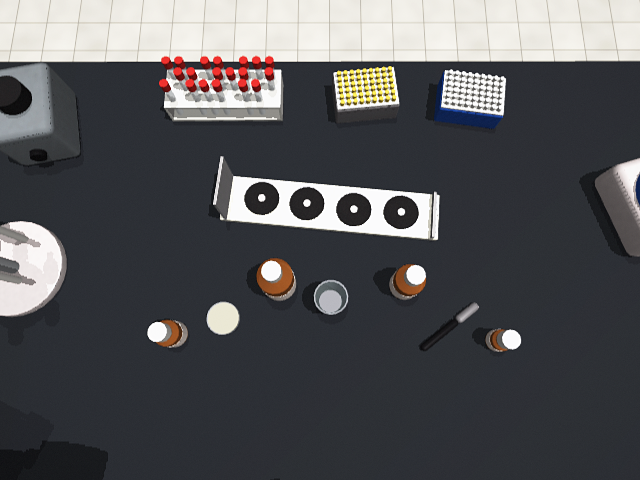

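The scene shows the tall plate at the lower end of the row. In the top view it is at the left (222,190), so +y, beside pad_a. In the top view the pad dots are at about (262,198), (307,203), (354,209) and (401,212). Caps are at (271,271), (415,275), (159,332) and (511,340), and the beaker is at (330,297).

Next I'll measure cap tops and pad dots from both views.

```bash
cat > meas.py <<'E'
import numpy as np, cv2
def cloud(c):
    d=c["depth"]; v,u=np.mgrid[:480,:640]; K=c["intrinsics"]
    P=np.stack([(u-K[0,2])/K[0,0]*d,(v-K[1,2])/K[1,1]*d,d],-1)
    return (P-c["t"])@c["R"], d>0
def ray(c,uv):
    K=c["intrinsics"]; q=np.array([(uv[0]-K[0,2])/K[0,0],(uv[1]-K[1,2])/K[1,1],1])
    return -c["R"].T@c["t"], c["R"].T@q
def white(c,uv,rad=9):
    """white blob nearest seed: pixel centroid and mask"""
    m=(c["img"].min(-1)>130).astype(np.uint8)
    w=np.zeros_like(m); cv2.circle(w,uv,rad,1,-1); 
    n,l,s,ce=cv2.connectedComponentsWithStats(m&w)
    k=1+np.argmax(s[1:,4]); return ce[k],l==k
def tri(a,ua,b,ub):
    (o1,d1),(o2,d2)=ray(a,ua),ray(b,ub)
    s=np.linalg.lstsq(np.stack([d1,-d2],1),o2-o1,rcond=None)[0]
    p,q=o1+s[0]*d1,o2+s[1]*d2
    return (p+q)/2,np.linalg.norm(p-q)
E
python3 - <<'E'
from meas import *
T,S=np.load("top0.npz"),np.load("scene0.npz"); T,S=dict(T),dict(S)
PT,_=cloud(T);PS,_=cloud(S)
for n,a,b in [("padA",(262,198),(318,369)),("padB",(307,203),(291,324)),("padC",(354,209),(266,281)),("padD",(401,212),(240,243))]:
    ua,ma=white(T,a);ub,mb=white(S,b); print(n,ua.round(1),ub.round(1),"tri",*tri(T,ua,S,ub),"dT",np.median(PT[ma],0).round(4),"dS",np.median(PS[mb],0).round(4))
def capfit(P,uv,rad):
    u,v=uv; Q=P[v-rad:v+rad+1,u-rad:u+rad+1].reshape(-1,3); Q=Q[np.isfinite(Q).all(1)]
    zt=np.percentile(Q[Q[:,2]<.2][:,2],97); q=Q[abs(Q[:,2]-zt)<.005]
    (x,y),r=cv2.minEnclosingCircle(q[:,:2].astype(np.float32)); return zt.round(4),np.round([x,y,r],4),q[:,:2].mean(0).round(4),len(q)
for n,a,b in [("near beaker",(271,271),(395,257)),("c",(415,275),(304,172)),("left",(159,332),(522,329)),("right",(511,340),(297,108))]:
    print(n,"T",capfit(PT,a,14),"S",capfit(PS,b,14))
# beaker
Q=PT[278:316,312:350].reshape(-1,3);Q=Q[(Q[:,2]>.01)&(Q[:,2]<.1)]; print("beaker",Q.min(0),Q.max(0))
Q=PT[150:225,205:240].reshape(-1,3);Q=Q[(Q[:,2]>.04)]; print("stop",Q.min(0),Q.max(0))
E
```

```text
padA [261.1 197.4] [317.5 368.2] tri [0.63897862 0.14319575 0.01472427] 0.000847443814668451 dT [0.6387 0.1425 0.0167] dS [0.6387 0.1439 0.0156]
padB [306.6 202.5] [290.4 323. ] tri [0.62829717 0.05535156 0.01421492] 0.0014736970588531734 dT [0.6283 0.054  0.017 ] dS [0.6282 0.0565 0.0157]
padC [353.6 208.6] [265.1 279.6] tri [ 0.61585917 -0.03542829  0.01382452] 0.000999698439732616 dT [ 0.6151 -0.0363  0.0166] dS [ 0.6162 -0.0338  0.0156]
padD [401.  211.3] [238.7 241.9] tri [ 0.61024128 -0.12647003  0.01327672] 0.0012708438688996968 dT [ 0.6099 -0.1265  0.0165] dS [ 0.6108 -0.1238  0.0158]
near beaker T (np.float64(0.1469), array([0.4726, 0.1056, 0.0162]), array([0.4723, 0.1055]), 314) S (np.float64(0.1461), array([0.4737, 0.1072, 0.0167]), array([0.4741, 0.1078]), 315)
c T (np.float64(0.1219), array([ 0.4707, -0.127 ,  0.0164]), array([ 0.4701, -0.1266]), 295) S (np.float64(0.1208), array([ 0.4723, -0.126 ,  0.0173]), array([ 0.4717, -0.1246]), 224)
left T (np.float64(0.0989), array([0.3812, 0.2945, 0.016 ]), array([0.381 , 0.2943]), 298) S (np.float64(0.0982), array([0.3815, 0.2965, 0.0166]), array([0.3823, 0.2966]), 343)
right T (np.float64(0.0767), array([ 0.3684, -0.2906,  0.0165]), array([ 0.368 , -0.2899]), 293) S (np.float64(0.0753), array([ 0.3687, -0.2886,  0.0178]), array([ 0.3703, -0.288 ]), 170)
beaker [ 0.4115497  -0.01786821  0.01025786] [0.4690113  0.03899168 0.07343511]
stop [0.34576339 0.02317377 0.04007283] [0.68641405 0.21391179 0.84138363]
```

Heights from both views agree with the text (147, 121, 98 and 76 mm; dots about 15 mm). So XL, L, M and S are identified, and they go to pads A, B, C and D. I'll move above XL first with the closing axis along x, so the fingers stay clear of neighbours.

Call:
{"name": "move_arm", "arguments": {"plan": [[1, 0.006, -0.016, 0, 0, 0, -8.15], [1, 0.012, -0.032, 0, 0, 0, -8.15], [1, 0.012, -0.032, 0, 0, 0, -8.15], [1, 0.012, -0.032, 0, 0, 0, -8.15], [1, 0.012, -0.032, 0, 0, 0, -8.15], [1, 0.012, -0.032, 0, 0, 0, -8.15], [1, 0.012, -0.032, 0, 0, 0, -8.15], [1, 0.012, -0.032, 0, 0, 0, -8.15], [1, 0.012, -0.032, 0, 0, 0, 0], [1, 0.012, -0.032, 0, 0, 0, 0], [1, 0.012, -0.032, 0, 0, 0, 0], [1, 0.012, -0.032, 0, 0, 0, 0], [1, 0.012, -0.032, 0, 0, 0, 0], [1, 0.012, -0.032, 0, 0, 0, 0], [1, 0.012, -0.032, 0, 0, 0, 0], [1, 0.01, -0.026, 0, 0, 0, 0], [1, 0.006, -0.016, 0, 0, 0, 0], [1, 0, 0, 0, 0, 0, 0], [1, 0, 0, 0, 0, 0, 0]], "force": 25}}

```text
time_s: 2.48
tcp_pos: [0.473, 0.1071, 0.2265]
eef_rot: [180.0, 0.0, -90.0]
contact_force: [-0.9, -0.1, 0.5]
gripper_width: 0.0874
gripper_force: 0.0
```

Call:
{"name": "move_arm", "arguments": {"plan": [[1, 0, -0.0005, -0.0125, 0, 0, 0], [1, 0, 0, -0.025, 0, 0, 0], [1, 0, 0, -0.025, 0, 0, 0], [1, 0, 0, -0.025, 0, 0, 0], [1, 0, 0, -0.014, 0, 0, 0], [1, 0, 0, -0.007, 0, 0, 0], [1, 0, 0, 0, 0, 0, 0], [-1, 0, 0, 0, 0, 0, 0], [-1, 0, 0, 0, 0, 0, 0], [-1, 0, 0, 0, 0, 0, 0], [-1, 0, 0, 0, 0, 0, 0], [-1, 0, 0, 0, 0, 0, 0], [-1, 0, 0, 0, 0, 0, 0], [-1, 0, 0, 0, 0, 0, 0], [-1, 0, 0, 0, 0, 0, 0]], "force": 25}}

```text
time_s: 4.35
tcp_pos: [0.473, 0.1062, 0.1179]
eef_rot: [180.0, -0.0, -90.0]
contact_force: [0.2, 0.2, -0.4]
gripper_width: 0.0315
gripper_force: 25.0
```

Call:
{"name": "move_arm", "arguments": {"plan": [[-1, 0, 0, 0.01, 0, 0, 0], [-1, 0, 0, 0.02, 0, 0, 0], [-1, 0.004, 0.001, 0.015, 0, 0, 0], [-1, 0.012, 0.003, 0, 0, 0, 0], [-1, 0.02, 0.004, 0, 0, 0, 0], [-1, 0.025, 0.005, 0, 0, 0, 0], [-1, 0.025, 0.006, 0, 0, 0, 0], [-1, 0.025, 0.006, 0, 0, 0, 0], [-1, 0.025, 0.005, 0, 0, 0, 0], [-1, 0.016, 0.004, 0, 0, 0, 0], [-1, 0.01, 0.002, 0, 0, 0, 0], [-1, 0.004, 0.001, 0, 0, 0, 0], [-1, 0, 0, 0, 0, 0, 0], [-1, 0, 0, -0.01, 0, 0, 0], [-1, 0, 0, -0.01, 0, 0, 0], [-1, 0, 0, -0.005, 0, 0, 0], [-1, 0, 0, -0.002, 0, 0, 0], [-1, 0, 0, 0, 0, 0, 0]]}}

```text
time_s: 6.6
tcp_pos: [0.6391, 0.1433, 0.136]
eef_rot: [180.0, -0.0, -90.0]
contact_force: [-0.7, 0.4, -2.6]
gripper_width: 0.0316
gripper_force: 25.0
```

Call:
{"name": "move_arm", "arguments": {"plan": [[-1, 0, 0, -0.001, 0, 0, 0], [-1, 0, 0, -0.001, 0, 0, 0], [-1, 0, 0, -0.0005, 0, 0, 0], [-1, 0, 0, 0, 0, 0, 0]]}}

```text
time_s: 7.1
tcp_pos: [0.6393, 0.1433, 0.134]
eef_rot: [-180.0, 0.0, -90.0]
contact_force: [-0.8, -0.3, -0.0]
gripper_width: 0.0315
gripper_force: 25.0
```

```bash
python3 - <<'E'
from plant import vision
import cv2
c=vision.capture("scene"); cv2.imwrite("pics/xl.png",cv2.resize(c["img"][150:430,150:500,::-1],None,fx=2,fy=2))
E
```

```text
(no output)
```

View pics/xl.png

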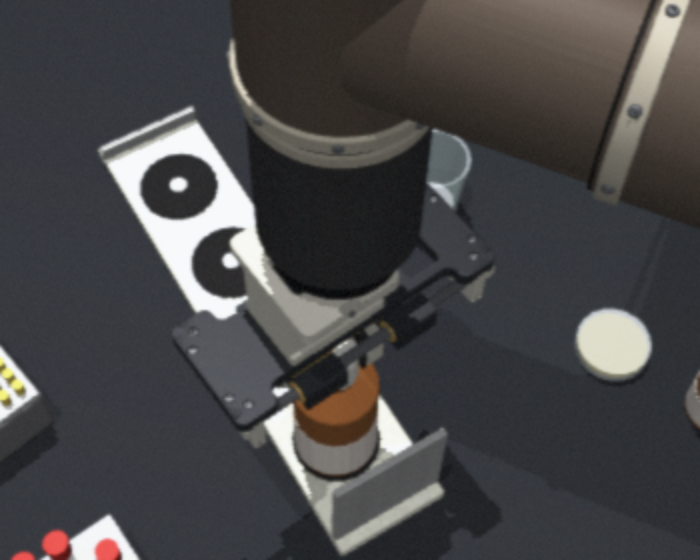

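The picture shows XL upright on the pad beside the plate at (390,490). The wrist force dropped to 0, so the pad is carrying it. I'll release and go to L.

Call:
{"name": "move_arm", "arguments": {"plan": [[1, 0, 0, 0, 0, 0, 0], [1, 0, 0, 0, 0, 0, 0], [1, 0, 0, 0, 0, 0, 0], [1, 0, 0, 0, 0, 0, 0], [1, 0, 0, 0.016, 0, 0, 0], [1, 0, 0, 0.03, 0, 0, 0], [1, 0, 0, 0.03, 0, 0, 0], [1, -0.008, -0.01, 0.01, 0, 0, 0], [1, -0.02, -0.03, 0, 0, 0, 0], [1, -0.02, -0.035, 0, 0, 0, 0], [1, -0.025, -0.04, 0, 0, 0, 0], [1, -0.025, -0.04, 0, 0, 0, 0], [1, -0.025, -0.04, 0, 0, 0, 0], [1, -0.02, -0.035, 0, 0, 0, 0], [1, -0.015, -0.03, 0, 0, 0, 0], [1, -0.01, -0.01, 0, 0, 0, 0], [1, 0, 0, -0.02, 0, 0, 0], [1, 0, 0, 0, 0, 0, 0]]}}

```text
time_s: 9.4
tcp_pos: [0.4699, -0.1267, 0.1987]
eef_rot: [179.9, 0.0, -90.0]
contact_force: [-0.2, -0.2, -0.1]
gripper_width: 0.0876
gripper_force: 0.0
```

Call:
{"name": "move_arm", "arguments": {"plan": [[1, 0.001, 0, -0.0125, 0, 0, 0], [1, 0, 0, -0.025, 0, 0, 0], [1, 0, 0, -0.025, 0, 0, 0], [1, 0, 0, -0.025, 0, 0, 0], [1, 0, 0, -0.012, 0, 0, 0], [1, 0, 0, -0.006, 0, 0, 0], [1, 0, 0, 0, 0, 0, 0], [-1, 0, 0, 0, 0, 0, 0], [-1, 0, 0, 0, 0, 0, 0], [-1, 0, 0, 0, 0, 0, 0], [-1, 0, 0, 0, 0, 0, 0], [-1, 0, 0, 0, 0, 0, 0], [-1, 0, 0, 0, 0, 0, 0], [-1, 0, 0, 0, 0, 0, 0], [-1, 0, 0, 0, 0, 0, 0]]}}

```text
time_s: 11.28
tcp_pos: [0.4719, -0.1268, 0.0939]
eef_rot: [180.0, -0.0, -90.0]
contact_force: [-1.0, 0.1, -1.0]
gripper_width: 0.0312
gripper_force: 25.0
```

Call:
{"name": "move_arm", "arguments": {"plan": [[-1, 0, 0, 0.01, 0, 0, 0], [-1, 0, 0, 0.02, 0, 0, 0], [-1, 0.003, 0.004, 0.015, 0, 0, 0], [-1, 0.01, 0.012, 0, 0, 0, 0], [-1, 0.018, 0.02, 0, 0, 0, 0], [-1, 0.02, 0.024, 0, 0, 0, 0], [-1, 0.02, 0.024, 0, 0, 0, 0], [-1, 0.02, 0.024, 0, 0, 0, 0], [-1, 0.02, 0.024, 0, 0, 0, 0], [-1, 0.02, 0.022, 0, 0, 0, 0], [-1, 0.014, 0.016, 0, 0, 0, 0], [-1, 0.008, 0.008, 0, 0, 0, 0], [-1, 0.003, 0.004, 0, 0, 0, 0], [-1, 0, 0, 0, 0, 0, 0], [-1, 0, 0, -0.01, 0, 0, 0], [-1, 0, 0, -0.01, 0, 0, 0], [-1, 0, 0, -0.005, 0, 0, 0], [-1, 0, 0, -0.002, 0, 0, 0], [-1, 0, 0, -0.001, 0, 0, 0], [-1, 0, 0, 0, 0, 0, 0]]}}

```text
time_s: 13.78
tcp_pos: [0.6282, 0.0553, 0.1112]
eef_rot: [-180.0, 0.0, -90.0]
contact_force: [-0.0, 0.4, -1.4]
gripper_width: 0.0315
gripper_force: 25.0
```

Call:
{"name": "move_arm", "arguments": {"plan": [[-1, 0, 0, -0.001, 0, 0, 0], [-1, 0, 0, -0.001, 0, 0, 0], [-1, 0, 0, 0, 0, 0, 0], [1, 0, 0, 0, 0, 0, 0], [1, 0, 0, 0, 0, 0, 0], [1, 0, 0, 0, 0, 0, 0], [1, 0, 0, 0, 0, 0, 0], [1, 0, 0, 0.016, 0, 0, 0], [1, 0, 0, 0.03, 0, 0, 0], [1, 0, 0, 0.03, 0, 0, 0], [1, -0.008, 0.008, 0.014, 0, 0, 0], [1, -0.025, 0.025, 0, 0, 0, 0], [1, -0.035, 0.034, 0, 0, 0, 0], [1, -0.04, 0.038, 0, 0, 0, 0], [1, -0.04, 0.038, 0, 0, 0, 0], [1, -0.04, 0.038, 0, 0, 0, 0], [1, -0.034, 0.034, 0, 0, 0, 0], [1, -0.02, 0.02, 0, 0, 0, 0], [1, -0.005, 0.005, 0, 0, 0, 0], [1, 0, 0, 0, 0, 0, 0]]}}

```text
time_s: 16.27
tcp_pos: [0.3807, 0.2953, 0.1991]
eef_rot: [180.0, 0.0, -89.9]
contact_force: [0.6, -0.0, -0.6]
gripper_width: 0.0876
gripper_force: 0.0
```

```bash
python3 - <<'E'
from plant import vision
import cv2
c=vision.capture("top"); cv2.imwrite("pics/l.png",c["img"][...,::-1])
E
```

```text
(no output)
```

View pics/l.png

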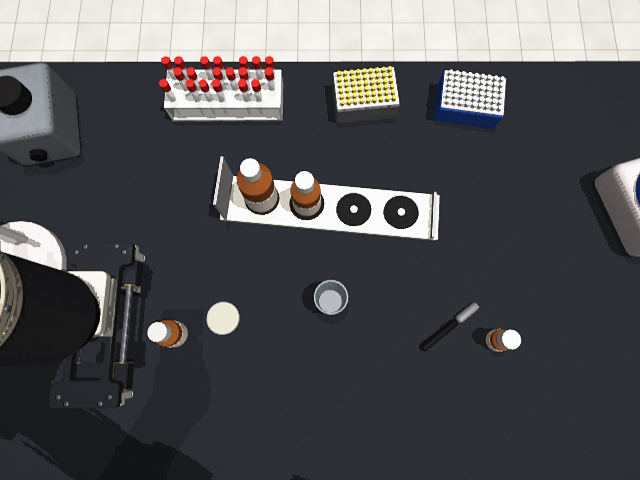

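XL and L stand upright on pads A and B, with caps at (249,170) and (305,181). The beaker is unchanged at (330,297). M is still at (160,332), so I'll take it next.

Call:
{"name": "move_arm", "arguments": {"plan": [[1, 0.0005, 0, -0.0125, 0, 0, 0], [1, 0, 0, -0.025, 0, 0, 0], [1, 0, 0, -0.03, 0, 0, 0], [1, 0, 0, -0.03, 0, 0, 0], [1, 0, 0, -0.02, 0, 0, 0], [1, 0, 0, -0.0115, 0, 0, 0], [1, 0, 0, 0, 0, 0, 0], [-1, 0, 0, 0, 0, 0, 0], [-1, 0, 0, 0, 0, 0, 0], [-1, 0, 0, 0, 0, 0, 0], [-1, 0, 0, 0, 0, 0, 0], [-1, 0, 0, 0, 0, 0, 0], [-1, 0, 0, 0, 0, 0, 0], [-1, 0, 0, 0, 0, 0, 0], [-1, 0, 0, 0, 0, 0, 0]]}}

```text
time_s: 18.2
tcp_pos: [0.3815, 0.2952, 0.07]
eef_rot: [180.0, -0.0, -90.0]
contact_force: [-0.5, 0.1, -1.5]
gripper_width: 0.0318
gripper_force: 25.0
```

Call:
{"name": "move_arm", "arguments": {"plan": [[-1, 0, 0, 0.01, 0, 0, 0], [-1, 0, 0, 0.025, 0, 0, 0], [-1, 0, 0, 0.03, 0, 0, 0], [-1, 0, 0, 0.025, 0, 0, 0], [-1, 0, 0, 0.01, 0, 0, 0], [-1, 0.004, -0.01, 0, 0, 0, 0], [-1, 0.009, -0.025, 0, 0, 0, 0], [-1, 0.0125, -0.035, 0, 0, 0, 0], [-1, 0.0125, -0.035, 0, 0, 0, 0], [-1, 0.0125, -0.035, 0, 0, 0, 0], [-1, 0.0125, -0.035, 0, 0, 0, 0], [-1, 0.0125, -0.035, 0, 0, 0, 0], [-1, 0.0125, -0.035, 0, 0, 0, 0], [-1, 0.0125, -0.035, 0, 0, 0, 0], [-1, 0.0105, -0.03, 0, 0, 0, 0], [-1, 0.0055, -0.015, 0, 0, 0, 0], [-1, 0.002, -0.005, 0, 0, 0, 0], [-1, 0, 0, 0, 0, 0, 0]]}}

```text
time_s: 20.45
tcp_pos: [0.4998, -0.0347, 0.1697]
eef_rot: [180.0, -0.0, -90.0]
contact_force: [-0.5, -0.5, -1.3]
gripper_width: 0.0314
gripper_force: 25.0
```

Call:
{"name": "move_arm", "arguments": {"plan": [[-1, 0.005, 0, 0, 0, 0, 0], [-1, 0.015, 0, 0, 0, 0, 0], [-1, 0.025, 0, 0, 0, 0, 0], [-1, 0.025, 0, 0, 0, 0, 0], [-1, 0.025, 0, 0, 0, 0, 0], [-1, 0.014, 0, 0, 0, 0, 0], [-1, 0.005, 0, 0, 0, 0, 0], [-1, 0, 0, -0.01, 0, 0, 0], [-1, 0, 0, -0.025, 0, 0, 0], [-1, 0, 0, -0.025, 0, 0, 0], [-1, 0, 0, -0.012, 0, 0, 0], [-1, 0, 0, -0.006, 0, 0, 0], [-1, 0, 0, -0.003, 0, 0, 0], [-1, 0, 0, -0.001, 0, 0, 0], [-1, 0, 0, -0.001, 0, 0, 0], [-1, 0, 0, 0, 0, 0, 0]]}}

```text
time_s: 22.45
tcp_pos: [0.6142, -0.0348, 0.0874]
eef_rot: [-180.0, 0.0, -90.0]
contact_force: [-0.7, 0.1, -1.4]
gripper_width: 0.0315
gripper_force: 25.0
```

Call:
{"name": "move_arm", "arguments": {"plan": [[-1, 0.001, 0, 0, 0, 0, 0], [-1, 0, 0, -0.001, 0, 0, 0], [-1, 0, 0, -0.001, 0, 0, 0], [-1, 0, 0, 0, 0, 0, 0], [1, 0, 0, 0, 0, 0, 0], [1, 0, 0, 0, 0, 0, 0], [1, 0, 0, 0, 0, 0, 0], [1, 0, 0, 0, 0, 0, 0], [1, 0, 0, 0.016, 0, 0, 0], [1, 0, 0, 0.03, 0, 0, 0], [1, -0.008, -0.008, 0.03, 0, 0, 0], [1, -0.025, -0.025, 0.01, 0, 0, 0], [1, -0.035, -0.037, 0, 0, 0, 0], [1, -0.04, -0.041, 0, 0, 0, 0], [1, -0.04, -0.041, 0, 0, 0, 0], [1, -0.04, -0.041, 0, 0, 0, 0], [1, -0.034, -0.035, 0, 0, 0, 0], [1, -0.02, -0.021, 0, 0, 0, 0], [1, -0.005, -0.006, 0, 0, 0, 0], [1, 0, 0, 0, 0, 0, 0]]}}

```text
time_s: 24.95
tcp_pos: [0.3684, -0.29, 0.1718]
eef_rot: [-179.9, -0.0, -90.0]
contact_force: [-0.1, -0.3, 0.4]
gripper_width: 0.0875
gripper_force: 0.0
```

Call:
{"name": "move_arm", "arguments": {"plan": [[1, 0, 0, -0.0125, 0, 0, 0], [1, 0, 0, -0.025, 0, 0, 0], [1, 0, 0, -0.03, 0, 0, 0], [1, 0, 0, -0.03, 0, 0, 0], [1, 0, 0, -0.0165, 0, 0, 0], [1, 0, 0, -0.01, 0, 0, 0], [1, 0, 0, 0, 0, 0, 0], [-1, 0, 0, 0, 0, 0, 0], [-1, 0, 0, 0, 0, 0, 0], [-1, 0, 0, 0, 0, 0, 0], [-1, 0, 0, 0, 0, 0, 0], [-1, 0, 0, 0, 0, 0, 0], [-1, 0, 0, 0, 0, 0, 0], [-1, 0, 0, 0, 0, 0, 0], [-1, 0, 0, 0, 0, 0, 0]]}}

```text
time_s: 26.82
tcp_pos: [0.3681, -0.2898, 0.047]
eef_rot: [180.0, -0.0, -90.0]
contact_force: [-0.4, 0.4, 0.2]
gripper_width: 0.0316
gripper_force: 25.0
```

Call:
{"name": "move_arm", "arguments": {"plan": [[-1, 0, 0, 0.01, 0, 0, 0], [-1, 0, 0, 0.025, 0, 0, 0], [-1, 0, 0, 0.025, 0, 0, 0], [-1, 0.006, 0.004, 0, 0, 0, 0], [-1, 0.016, 0.011, 0, 0, 0, 0], [-1, 0.025, 0.017, 0, 0, 0, 0], [-1, 0.025, 0.017, 0, 0, 0, 0], [-1, 0.025, 0.017, 0, 0, 0, 0], [-1, 0.025, 0.017, 0, 0, 0, 0], [-1, 0.025, 0.017, 0, 0, 0, 0], [-1, 0.025, 0.017, 0, 0, 0, 0], [-1, 0.025, 0.017, 0, 0, 0, 0], [-1, 0.022, 0.014, 0, 0, 0, 0], [-1, 0.015, 0.01, 0, 0, 0, 0], [-1, 0.008, 0.0055, 0, 0, 0, 0], [-1, 0, 0, 0, 0, 0, 0]]}}

```text
time_s: 28.82
tcp_pos: [0.6102, -0.126, 0.1068]
eef_rot: [180.0, 0.0, -90.0]
contact_force: [-0.2, -0.9, -0.3]
gripper_width: 0.0313
gripper_force: 25.0
```

Call:
{"name": "move_arm", "arguments": {"plan": [[-1, 0, 0, -0.01, 0, 0, 0], [-1, 0, 0, -0.018, 0, 0, 0], [-1, 0, 0, -0.008, 0, 0, 0], [-1, 0, 0, -0.004, 0, 0, 0], [-1, 0, 0, -0.001, 0, 0, 0], [-1, 0, 0, -0.001, 0, 0, 0], [-1, 0, 0, 0, 0, 0, 0]]}}

```text
time_s: 29.7
tcp_pos: [0.6103, -0.1262, 0.0653]
eef_rot: [-180.0, 0.0, -90.0]
contact_force: [-0.3, -0.2, -0.6]
gripper_width: 0.031
gripper_force: 25.0
```

Call:
{"name": "move_arm", "arguments": {"plan": [[-1, 0, 0, -0.001, 0, 0, 0], [-1, 0, 0, -0.001, 0, 0, 0], [-1, 0, 0, -0.0005, 0, 0, 0], [-1, 0, 0, 0, 0, 0, 0], [1, 0, 0, 0, 0, 0, 0], [1, 0, 0, 0, 0, 0, 0], [1, 0, 0, 0, 0, 0, 0], [1, 0, 0, 0, 0, 0, 0], [1, 0, 0, 0.016, 0, 0, 0], [1, 0, 0, 0.03, 0, 0, 0], [1, 0, 0, 0.04, 0, 0, 0], [1, 0, 0, 0.04, 0, 0, 0], [1, -0.02, -0.03, 0.02, 0, 0, 0], [1, -0.03, -0.05, 0, 0, 0, 0], [1, -0.03, -0.05, 0, 0, 0, 0], [1, -0.03, -0.05, 0, 0, 0, 0], [1, -0.03, -0.05, 0, 0, 0, 0], [1, -0.02, -0.03, 0, 0, 0, 0], [1, 0, 0, 0, 0, 0, 0], [1, 0, 0, 0, 0, 0, 0]]}}

```text
time_s: 32.2
tcp_pos: [0.4502, -0.3863, 0.2095]
eef_rot: [-179.9, -0.0, -90.0]
contact_force: [-0.4, 0.5, 0.0]
gripper_width: 0.0878
gripper_force: 0.0
```

```bash
python3 - <<'E'
from plant import vision
from meas import *
for n in("top","scene"):
    c=vision.capture(n); cv2.imwrite(f"pics/{n}_end.png",c["img"][...,::-1])
    P,_=cloud(c)
    for k,xy,h in [("A",(.639,.1432),.161),("B",(.6283,.0553),.136),("C",(.6157,-.0352),.113),("D",(.6102,-.1262),.091)]:
        q=P[(abs(P[...,2]-h)<.006)&(np.hypot(P[...,0]-xy[0],P[...,1]-xy[1])<.035)]
        (x,y),r=cv2.minEnclosingCircle(q[:,:2].astype(np.float32)) if len(q) else ((0,0),0)
        print(n,k,len(q),"offset mm",((np.array([x,y])-xy)*1e3).round(1),"r",round(r*1e3,1),"z",np.median(q[:,2]).round(4) if len(q) else None)
    q=P[(P[...,2]>.01)&(P[...,2]<.1)&(np.hypot(P[...,0]-.44,P[...,1]-.01)<.06)]; print("beaker",q.min(0).round(3),q.max(0).round(3))
E
```

```text
top A 305 offset mm [ 0.7 -1. ] r 16.1 z 0.1612
top B 284 offset mm [-0.9 -0.9] r 16.2 z 0.1361
top C 271 offset mm [-1.1 -0.5] r 16.6 z 0.1131
top D 257 offset mm [ 0. -1.] r 16.2 z 0.0909
beaker [ 0.412 -0.018  0.011] [0.469 0.039 0.073]
scene A 433 offset mm [1.1 1. ] r 16.9 z 0.1604
scene B 354 offset mm [-0.6  1.4] r 16.6 z 0.1353
scene C 306 offset mm [0.1 1.3] r 17.1 z 0.1121
scene D 270 offset mm [1.5 0.6] r 17.4 z 0.0901
beaker [ 0.412 -0.018  0.01 ] [0.471 0.042 0.073]
```

View pics/scene_end.png

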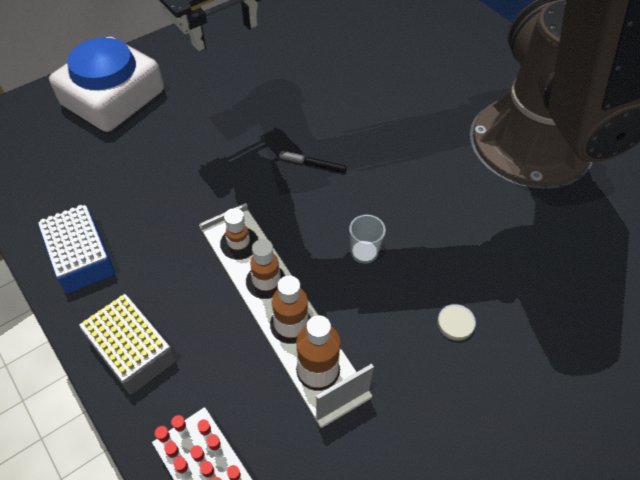

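All four bottles stand upright on their pads, within about 2 mm of centre. They step down in height from the plate at (318,330) to (235,220), and the beaker hasn't moved from (366,238). I'll hand in the job.

```bash
python3 -c "
from plant import workorder
print(workorder.close_job())"
```

```text
the job is handed in; nothing more can be done
None
```

The job is handed in, with no verdict shown: the four bottles stand upright in height order from the tall plate, each within about 2 mm of its pad centre, and the beaker has not moved.

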